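# Space and bed the loose counter tile

## Task

The blue tile set in the dark wooden panel on the bakery counter is being re-bedded: take the orange spacer out of its caddy and slide it upright, all the way down to the floor, into whichever of the two gaps beside the tile is wide enough, never forcing it against the broad strip at the narrow gap, and let go of it there. Then press the blue tile down with the fingers until it is flush with the wood around it, and finish while still holding it pressed down, the spacer standing untouched in its gap. Leave everything else on the counter where it is.

Things in the scene. Friction and masses are not known exactly. Their poses are not given: they have to be found in the camera images.
- panel: Fixed dark wood panel, 170 (x) by 220 (y) by 40 mm high, origin: centre of its underside. In its middle lies the blue tile. Two gaps run along its x axis on the tile's +y and -y sides, from the tile's side (55 mm from the origin) to a pale strip; each is 126 mm long between dark end rails, open above, floor 8 mm above the origin, wood tops at 40 mm
- tile_top (a point): Centre of the top face of the blue glazed tile, 110 by 110 by 12 mm, centred in the panel, axes as the panel's. The tile can only move straight down and up: at rest its top is 46 mm above the panel's underside (6 mm proud of the wood, which is at 40 mm)
- tile (a joint): How far the tile is pressed down, m: 0 at rest, 6 mm proud; 0.006 fully down, flush with the wood, against a firm stop. It is sprung: it starts to sink at about 3 N, takes about 7 N at the bottom, and rises again when let go
- strip_slim: Pale wooden strip fixed in the panel on one side of the tile (either side, it varies), 124 (x) by 24 (y) by 32 mm; origin at the centre of its underside, 81 mm from the panel's centre along the panel's y axis and 8 mm above the panel's underside. Between it and the tile is the WIDE gap, 14 mm
- strip_broad: Pale wooden strip fixed in the panel on the tile's other side, 124 (x) by 42 (y) by 32 mm; origin at the centre of its underside, 81 mm from the panel's centre along the panel's y axis and 8 mm above the panel's underside. Between it and the tile is the NARROW gap, 5 mm, too small for the spacer
- spacer: Loose orange plastic spacer, an upright plate 50 mm long (its x), 9 mm thick (its y) and 80 mm tall (its z), the lowest 4 mm thinned to 6 mm by 46 mm; about 45 g. Origin: centre of its underside. It starts upright in the caddy's slot
- caddy: Fixed grey plastic caddy, 80 (x) by 60 (y) by 30 mm, with a slot 56 by 11 mm along its x axis, slot floor 5 mm above its underside. Origin: centre of its underside. It holds the spacer, whose top stands 55 mm above the caddy's top at the start
- grout_tub: Grey round tub with white lid, 70 mm across, 75 mm tall, origin under its centre. Leave alone
- mug: White mug, 80 mm across, 90 mm tall, origin under its centre. Leave alone
- bowl: Blue bowl, 120 mm across, 50 mm tall, origin under its centre. Leave alone
- spare_tile: Spare blue tile, 110 by 110 by 12 mm, lying loose on the counter, NOT the one in the panel, origin under its centre. Leave alone
- loaf: Brown loaf, 180 by 94 by 96 mm, lying on the counter, origin under its centre. Leave alone
- brush: Small brush with wooden handle lying on the counter. Leave alone
There are look-alikes about, which are no part of the job. Several things have the shape of the spacer; the one meant has the colours described above.

How it is judged:
On the way, in this order (a step that is already met when the one before it is completed fails the run):
1. the spacer stands released on the floor of the wide gap ((y of spacer in the frame of panel between 0.053 and 0.071 m or y of spacer in the frame of panel between -0.071 and -0.053 m) and x of spacer in the frame of panel between -0.042 and 0.042 m and z of spacer in the frame of panel below 0.0125 m and angle between spacer's own z axis and vertical below 0.3 rad and contact force between the fingers and spacer below 0.3 N and linear speed of spacer below 0.03 m/s), for 0.2 s.
2. the tile is pressed flush by the fingers (value of joint tile above 0.0045 m and contact force between the fingers and panel above 4 N), for 0.3 s.
At the end, for the whole second after the job is handed in: The spacer stands in the wide gap (underside within 4.5 mm of the gap's floor, beside the tile, leaning less than 17 degrees), still and not touched by the fingers, while the fingers press on the tile with more than 4 N and hold it down at least 4.5 of its 6 mm (within 1.5 mm of flush) (all of step 1 and all of step 2); the arm keeps its last pose, push and grip.
It fails at once if the spacer is forced against the broad strip (over 8 N) (contact force between spacer and strip_broad above 8 N).
It fails at once if something else on the counter is disturbed (moved over 30 mm) (distance of any of grout_tub, mug, bowl, spare_tile, loaf, brush from where it was at the start of the episode above 0.03 m).
It also fails if it takes over 43 s, if anything falls off the work surface, if the arm or the gripper's body presses on something with over 40 N, if the wrist force passes 120 N, or if a joint passes its speed limit or range.

## Robot

A 6-joint arm with a two-finger parallel gripper is mounted at the origin on the work surface. World frame = base frame: x ahead of the robot, y to its left, z up, the work surface at z = 0. Lengths are in m, angles in rad, forces in N, time in s.
With the tool pointing down it reaches from about 0.3 to 0.875 m from the base axis. Payload 4.2 kg.
Tool frame: the origin (TCP) lies midway between the tips of the shut fingers; the grasp point (between the pads) lies 19 mm behind it; x points along the fingers, y is the direction in which the jaws open and shut, and the axes are right-handed (so a half turn about x gives the same grasp; the last joint's range is limited). The gripper opens to 85 mm and grips with 20 to 120 N. Pads are 22 mm wide; open, the fingers measure 114 mm over their backs; the gripper's body (76 mm by 85 mm) begins 54 mm behind the grasp point. The pads swing forward as they close: fully open they stand 13 mm farther back than shut.
Start: joints at [-1.36, 0.32, 1.565, -0, 1.257, -0.02], TCP at [0.132, -0.56, 0.231] pointing down, gripper open.
Joint ranges: [-3.11, 3.11], [-0.84, 2.01], [0.21, 2.61], [-1.34, 4.49], [0.05, 2.63], [-2.56, 2.56]. Speed limits (rad/s): [2.57, 2.57, 3.14, 3.14, 3.14, 3.14].

## Interface

Orientations are given as a 3x3 rotation matrix whose columns are the frame's x, y, z axes.
In Python, from bench import * gives the robot as it stands.
- The arm moves only by the tool send_rows, never from a script. Its argument "deltas" is a list of rows, each a list of 7 numbers: the shift along the world's x, y, z in m, then the turn, a rotation vector about the world's x, y, z in units of 8 degrees (1.0 is 8 degrees), then the closure, from 0 (fully open) to 1 (shut). A call has 1 to 20 rows; each row is the pose to reach, as a shift and turn from the pose commanded when the call began; what a row does not reach only later rows make up. A row lasts 1/10 s, in which the tool goes at most 50 mm and 8.59 degrees, less where a joint would pass 70% of its speed; a pose out of reach is approached as far as the arm can. A call with a gripper value outside its range is refused whole. The fingers move at their own pace and stop on an object; "newtons" is the grip in N (left out, the last holds). Time passes only in rows, so rows that repeat a pose let the fingers close. It gives the time, the measured TCP pose, the force and the opening at its end, in the units of the state.
- get_state(): the state, without advancing time (a new reading comes with each control period).
- grab_frame(name): name is "scene" or "top"; returns a dict with "color" (400x640x3 uint8, blue, green, red), "mtx" (3x3 intrinsics, pixels), "distortion" ([k1, k2, p1, p2, k3] as OpenCV has them; the pictures are not rectified), "rvec" (rotation vector, rad) and "tvec" (3), from world to camera coordinates, as OpenCV has them. Camera axes: x right, y down, z forward; pixel columns grow to the right and rows downward; lengths in m; the calibration is good to about 2 mm. A picture is of the moment at which its call begins. There is no depth.
- finish_job(): hands the job in, once; it reports no verdict.
The state is a dict: "time_s": time; "joint_positions": joint angles; "joint_vel": joint speeds; "effort": joint torques, N m; "position": TCP position; "ee_rot": TCP orientation; "force": force on the tool from outside, world axes, zero at the start; "torque": the same for the moment, N m; "finger_gap": finger opening in m.
Only numpy, scipy, OpenCV 4.12 (cv2) and the standard library are available. Lean on these libraries where they do the work, as an engineer would, in place of code of your own. Each camera call takes 0.05 s, during which the arm holds its last target. There are 200 camera calls.

## Working session

There is one attempt and no reset: what is moved stays moved. The work goes in short steps, Python scripts to look and compute and a tool call to move; the robot and the scene stay as the last step left them, time stands still between calls to the robot, and variables do not carry over. Pictures are saved under pics/ and viewed, about 8 in all and at most 12, crops included, and the job is handed in when it is done.

Besides the shell and the picture viewer there is one more tool, called after "Emit:" as name(argument=value, ...) on one line, values as JSON. send_rows: Moves the arm, as the interface text tells. Its arguments: {"type":"object","properties":{"deltas":{"type":"array","items":{"type":"array","items":{"type":"number"}}},"newtons":{"type":"number"}},"required":["deltas"]}

```bash
mkdir -p pics; cat > h.py <<'E'
from bench import *
import numpy as np, cv2
def grab(n):
    f=grab_frame(n); np.savez('pics/%s.npz'%n,**{k:np.array(v) for k,v in f.items()}); return f
def load(n): return dict(np.load('pics/%s.npz'%n))
def proj(f,P):
    return cv2.projectPoints(np.array(P,float).reshape(-1,1,3),np.array(f['rvec'],float),np.array(f['tvec'],float),np.array(f['mtx'],float),np.array(f['distortion'],float))[0].reshape(-1,2)
def ray(f,uv):
    R=cv2.Rodrigues(np.array(f['rvec'],float))[0]
    n=cv2.undistortPoints(np.array(uv,float).reshape(-1,1,2),np.array(f['mtx'],float),np.array(f['distortion'],float)).reshape(-1,2)
    d=np.c_[n,np.ones(len(n))]@R
    return -R.T@np.array(f['tvec'],float).ravel(), d
def atz(f,uv,z):
    c,d=ray(f,uv); return c+d*((z-c[2])/d[:,2])[:,None]
def tri(f1,uv1,f2,uv2):
    c1,d1=ray(f1,uv1);c2,d2=ray(f2,uv2);out=[]
    for a,b in zip(d1,d2):
        s=np.linalg.lstsq(np.c_[a,-b],c2-c1,rcond=None)[0]
        p,q=c1+a*s[0],c2+b*s[1]; out.append(np.r_[(p+q)/2,np.linalg.norm(p-q)])
    return np.array(out)
E
python3 - <<'E'
from h import *
for n in('scene','top'):
    f=grab(n); cv2.imwrite(f'pics/{n}0.png',f['color']); print(n,ray(f,[[320,200]]))
print(get_state())
E
```

```text
scene (array([1.31716428, 0.7839493 , 1.0421245 ]), array([[-0.51961868, -0.51696935, -0.68030035]]))
top (array([0.41768583, 0.05414211, 1.18249713]), array([[ 0.11627662, -0.03888414, -0.99249571]]))
{'time_s': 0.1, 'joint_positions': array([-1.36001434e+00,  3.20263097e-01,  1.56556886e+00, -4.61681129e-06,
        1.25738084e+00, -1.99800774e-02]), 'joint_vel': array([ 0.00115588, -0.00046016, -0.00137852,  0.00105478,  0.00040234,
        0.0016371 ]), 'effort': array([ 1.39173208e-03, -4.16408372e+01, -2.34704787e+01,  2.92119080e-05,
        4.89320621e-03,  2.53662350e-06]), 'position': array([ 0.13143569, -0.55934184,  0.23054156]), 'ee_rot': array([[-3.43267515e-04,  2.28720567e-01, -9.73492057e-01],
       [ 1.58336162e-03, -9.73490769e-01, -2.28720823e-01],
       [-9.99998688e-01, -1.61990238e-03, -2.79796098e-05]]), 'force': array([ 0.35906599, -0.40736727,  0.01940839]), 'torque': array([ 0.03630897, -0.00789116, -0.0425812 ]), 'finger_gap': 0.08534294255811582}
```

View pics/scene0.png

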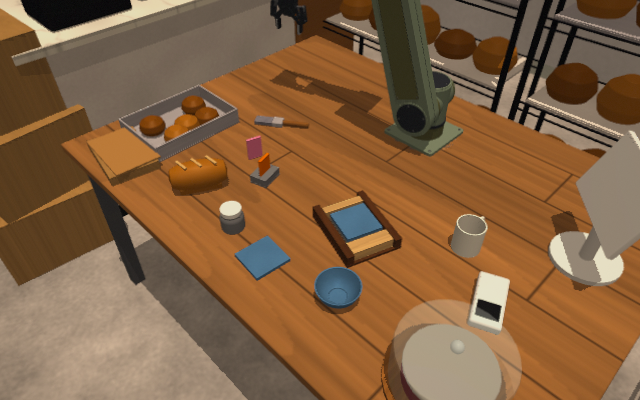

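View pics/top0.png

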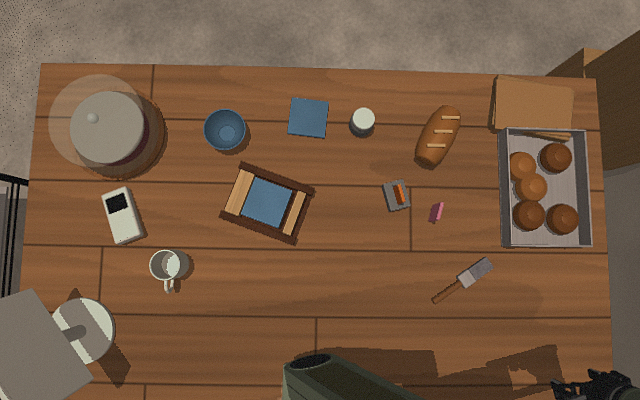

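The blue tile in the dark panel is at top (267,202) and scene (357,221). The spacer candidates are the orange plate in the grey caddy, top (400,194) and scene (264,163), and a pink plate, top (437,212) and scene (254,148). The orange one fits the description. The spare tile, top (308,117), is not the target. Next I'll take close crops.

```bash
python3 - <<'E'
from h import *
t=load('top')['color'];s=load('scene')['color']
def c(im,x,y,w,h,k): return cv2.resize(im[y:y+h,x:x+w],None,fx=k,fy=k,interpolation=cv2.INTER_CUBIC)
a=c(t,216,158,104,90,6); b=c(s,308,188,98,76,6)
cv2.imwrite('pics/c1.png',np.vstack([np.hstack([c(t,216,158,100,90,4),c(t,375,170,100,90,4)]),np.hstack([c(s,307,185,100,60+20,4)[:240] if 0 else cv2.resize(s[185:265,307:407],(400,320),interpolation=cv2.INTER_CUBIC)[:240*1+80],cv2.resize(s[130:210,225:325],(400,320),interpolation=cv2.INTER_CUBIC)])])[:600+80])
im=cv2.imread('pics/c1.png');print(im.shape)
cv2.imwrite('pics/c_top.png',np.hstack([c(t,216,158,100,90,6)[:, :], c(t,380,175,33,90,6)]))
cv2.imwrite('pics/c_scene.png',np.hstack([c(s,310,188,95,78,6), c(s,245,145,36,78,6)]))
E
```

```text
(680, 800, 3)
```

View pics/c_top.png

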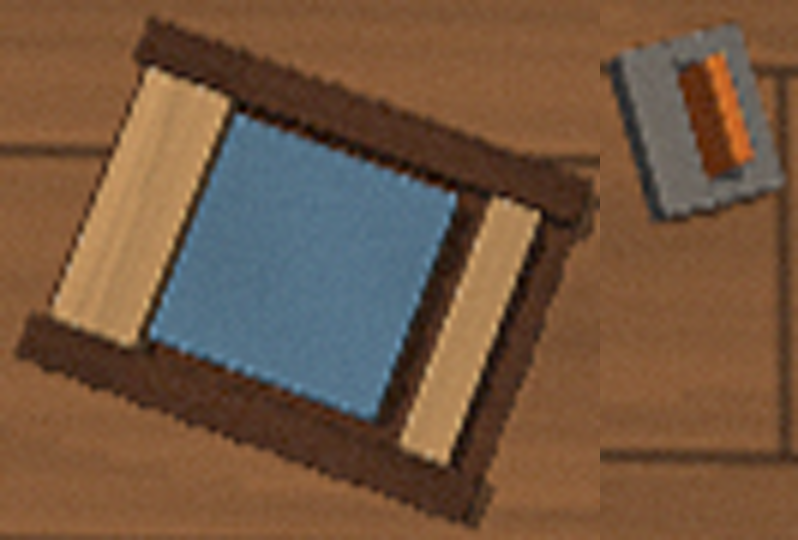

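View pics/c_scene.png

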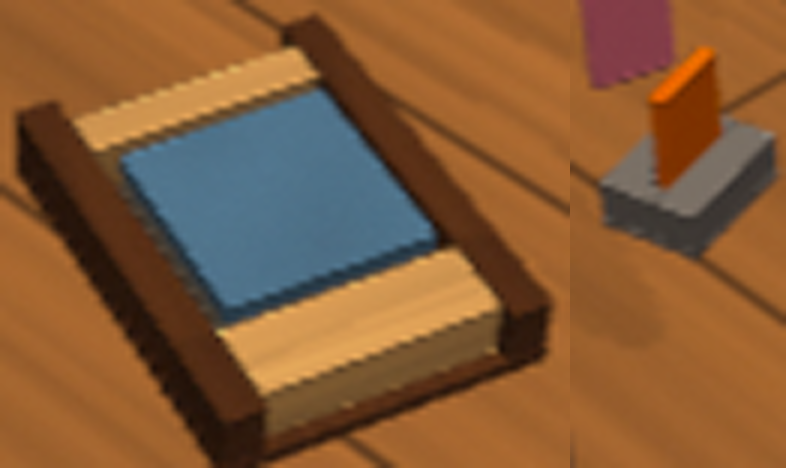

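Panel: the pale broad strip is at crop left and the slim strip at crop right, so the wide gap is on the right, towards the caddy. The orange spacer in the grey caddy is confirmed, and pink is the look-alike. Next I'll triangulate and fit the models.

```bash
python3 - <<'E'
from h import *
from scipy.optimize import least_squares
t,s=load('top'),load('scene')
T=lambda L,x0,y0,w0=0:(np.array(L,float)-[w0,0]+.5)/6-.5+[x0,y0]
tt=T([(458,192),(375,420),(150,340),(233,112)],216,158); ts=T([(122,157),(323,88),(440,237),(225,312)],310,188)
X=tri(t,tt,s,ts);print('tile',X.round(4))
# spacer top-face ends: (far/up end, near end) mid lines
st=T([(715,53),(743,165)],380,175,600); ss=T([(655,101),(711,50)],245,145,570)
Y=tri(t,st,s,ss);print('spacer',Y.round(4))
ct=T([(617,55),(738,25),(783,185),(658,215)],380,175,600); cs=T([(604,185),(687,218),(776,135),(705,95)],245,145,570)
# caddy top corners; top-view order up-left,up-right,low-right,low-left ; 
import itertools
for k in range(4):
    c=tri(t,ct,s,np.roll(cs,k,0)); 
    if c[:,3].max()<.01: print('caddy',k,c.round(4))
def rect(p,w,h,z): 
    c,q=np.cos(p[2]),np.sin(p[2]); B=np.array([(1,1),(1,-1),(-1,-1),(-1,1)])*[w/2,h/2]
    return np.c_[B@np.array([[c,q],[-q,c]])+p[:2],np.full(4,p[3] if len(p)>3 else z)]
def fit(uvt,uvs,w,h,z):
    P=tri(t,uvt,s,uvs);m=P[:,:2].mean(0);best=None
    for a in np.arange(8)*np.pi/4:
        for free in (0,):
            r=least_squares(lambda p:np.r_[(proj(t,rect(p,w,h,z))-uvt).ravel(),(proj(s,rect(p,w,h,z))-uvs).ravel()],[*m,a,z])
            if best is None or r.cost<best.cost:best=r
    return best.x.round(4),best.cost,best.fun.reshape(-1,2).round(1).tolist()
print(fit(tt,ts,.11,.11,.046))
for k in range(4):
    for wh in((.08,.06),(.06,.08)):
        r=fit(ct,np.roll(cs,k,0),*wh,.03)
        if r[1]<30: print(k,wh,r)
print('spacer at z .085', atz(t,st,.085).round(4),atz(s,ss,.085).round(4))
E
```

```text
tile [[5.780e-01 8.790e-02 4.670e-02 1.000e-03]
 [4.729e-01 1.233e-01 4.560e-02 4.000e-04]
 [5.081e-01 2.269e-01 4.260e-02 2.000e-04]
 [6.147e-01 1.910e-01 4.540e-02 2.700e-03]]
spacer [[ 0.5954 -0.2012  0.0843  0.0006]
 [ 0.5455 -0.2143  0.083   0.0019]]
(array([0.5435, 0.1572, 4.3782, 0.0451]), np.float64(0.8962476669833453), [[0.1, 0.4], [-0.0, -0.2], [-0.2, -0.6], [0.3, 0.2], [-0.2, 0.1], [-0.2, 0.2], [-0.1, -0.3], [0.9, -0.1]])
spacer at z .085 [[ 0.5951 -0.2009  0.085 ]
 [ 0.5446 -0.2131  0.085 ]] [[ 0.596  -0.2009  0.085 ]
 [ 0.5475 -0.2132  0.085 ]]
```

```bash
python3 - <<'E'
from h import *
from scipy.optimize import least_squares
t,s=load('top'),load('scene')
T=lambda L,x0,y0,w0=0:(np.array(L,float)-[w0,0]+.5)/6-.5+[x0,y0]
ct=T([(617,55),(738,25),(783,185),(658,215)],380,175,600); cs=T([(687,218),(604,185),(705,118),(776,135)],245,145,570)
B=np.array([(1,1),(1,-1),(-1,-1),(-1,1)])*[.04,.03]
def R(p):
    c,q=np.cos(p[2]),np.sin(p[2]);return np.c_[B@np.array([[c,q],[-q,c]])+p[:2],np.full(4,p[3])]
k=[0,1,3]
f=lambda p:np.r_[(proj(t,R(p))-ct).ravel(),(proj(s,R(p))-cs)[k].ravel()]
r=least_squares(f,[.57,-.2,.2,.03]);print(r.x.round(4),np.degrees(r.x[2]),r.fun.round(1))
E
```

```text
[ 0.5726 -0.2065  0.2519  0.029 ] 14.434702573885058 [ 0.1 -0.6  0.2 -0.4 -0.   0.2  0.4  0.2  1.1  0.4 -0.6 -0.4  0.6  0.3]
```

Emit:
send_rows(deltas=[[0.04,0.03,0,0,0,0,0],[0.08,0.06,0,0,0,0,0],[0.12,0.09,0,0,0,0,0],[0.15,0.12,0,0,0,0,0],[0.19,0.15,0,0,0,0,0],[0.22,0.18,0,0,0,0,0],[0.26,0.21,0,0,0,0,0],[0.29,0.23,0,0,0,0,0],[0.33,0.26,0,0,0,0.15,0],[0.36,0.29,0,0,0,0.15,0],[0.4,0.32,0,0,0,0.15,0],[0.42,0.34,-0.02,0,0,0.15,0],[0.44,0.353,-0.05,0,0,0.15,0],[0.44,0.353,-0.08,0,0,0.15,0],[0.44,0.353,-0.08,0,0,0.15,0],[0.44,0.353,-0.08,0,0,0.15,0]])

```text
time_s: 1.7
position: [0.5713, -0.2068, 0.1512]
ee_rot: [[-0.001, 0.249, -0.969], [0.0, -0.969, -0.249], [-1.0, -0.001, 0.001]]
force: [0.3, 0.5, 0.6]
finger_gap: 0.0857
```

```bash
python3 - <<'E'
from h import *
for n in('scene','top'): grab(n)
t=load('top');s=load('scene')
g=get_state();print(g['position'],g['ee_rot'][:,1])
c=lambda im,x,y,w,h,k: cv2.resize(im[y:y+h,x:x+w],None,fx=k,fy=k,interpolation=cv2.INTER_CUBIC)
cv2.imwrite('pics/p1.png',np.hstack([c(t['color'],360,150,80,100,5),c(s['color'],225,100,80,100,5)]))
print(proj(t,[g['position'],[*g['position'][:2],.085]]),proj(s,[g['position'],[*g['position'][:2],.085]]))
E
```

```text
[ 0.57218341 -0.20756127  0.15313961] [ 0.24838015 -0.9686608   0.0018849 ]
[[407.61232839 188.22604047]
 [401.29365507 191.86462119]] [[261.53181265 139.29603945]
 [263.24539689 157.11296823]]
```

View pics/p1.png

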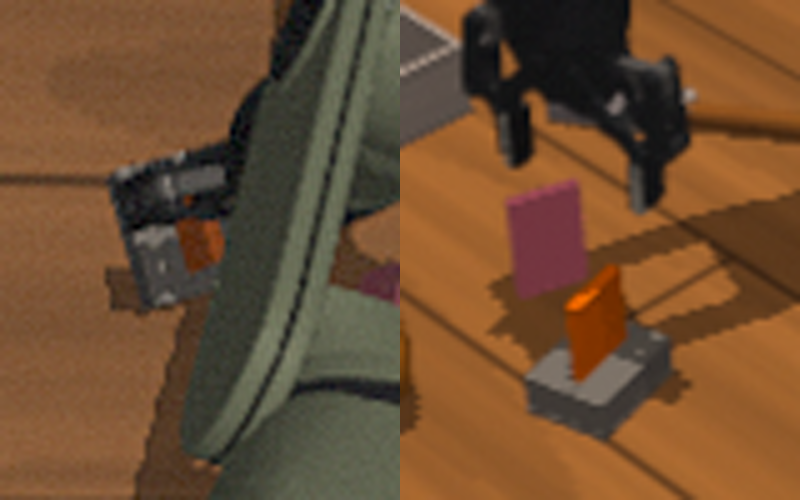

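```bash
python3 - <<'E'
from h import *
t=load('top');s=load('scene')
c=lambda u,v:((u-400)/5+225,v/5+100)
B=atz(s,[c(520,298),c(588,285)],0);print('pink base',B); print('top',atz(s,[c(507,200),c(578,182)],.08))
a=np.array([.2484,-.9687]);b=np.array([.9687,.2484]);d=B[:,:2]-[.572,-.207];print(d@a,d@b)
E
```

```text
pink base [[ 0.5489053  -0.31911235  0.        ]
 [ 0.50717244 -0.29763877  0.        ]]
top [[ 0.54845204 -0.32100688  0.08      ]
 [ 0.5026039  -0.30371492  0.08      ]]
[0.10286651 0.07169862] [-0.05022054 -0.08531313]
```

Emit:
send_rows(deltas=[[0,0,-0.03,0,0,0,0],[0,0,-0.06,0,0,0,0],[0,0,-0.085,0,0,0,0],[0,0,-0.1,0,0,0,0],[0,0,-0.1,0,0,0,0],[0,0,-0.1,0,0,0,1],[0,0,-0.1,0,0,0,1],[0,0,-0.1,0,0,0,1],[0,0,-0.1,0,0,0,1],[0,0,-0.1,0,0,0,1],[0,0,-0.1,0,0,0,1],[0,0,-0.1,0,0,0,1],[0,0,-0.1,0,0,0,1]], newtons=30)

```text
time_s: 3.1
position: [0.5718, -0.2072, 0.0518]
ee_rot: [[0.001, 0.249, -0.968], [-0.001, -0.968, -0.249], [-1.0, 0.001, -0.001]]
force: [-0.9, -2.0, 3.7]
finger_gap: 0.0087
```

Emit:
send_rows(deltas=[[0,0,0.02,0,0,0,1],[0,0,0.05,0,0,0,1],[0,0,0.08,0,0,0,1],[-0.007,0.04,0.08,0,0,-0.6,1],[-0.013,0.08,0.08,0,0,-1.2,1],[-0.02,0.12,0.08,0,0,-1.8,1],[-0.026,0.16,0.08,0,0,-2.4,1],[-0.032,0.2,0.08,0,0,-3.0,1],[-0.039,0.24,0.08,0,0,-3.6,1],[-0.045,0.28,0.08,0,0,-4.19,1],[-0.049,0.306,0.08,0,0,-4.19,1],[-0.049,0.306,0.07,0,0,-4.19,1],[-0.049,0.306,0.06,0,0,-4.19,1],[-0.049,0.306,0.06,0,0,-4.19,1],[-0.049,0.306,0.06,0,0,-4.19,1]])

```text
time_s: 4.6
position: [0.5223, 0.0982, 0.1107]
ee_rot: [[-0.002, -0.329, -0.944], [-0.0, -0.944, 0.329], [-1.0, 0.001, 0.001]]
force: [-0.4, -0.3, -1.0]
finger_gap: 0.0083
```

```bash
python3 - <<'E'
from h import *
for n in('scene','top'): grab(n)
t=load('top');s=load('scene')
P=[];R=[]
for i in range(8):
    g=get_state();P.append(g['position']);R.append(g['ee_rot'][:,1])
print(np.mean(P,0),np.mean(R,0),g['finger_gap'])
c=lambda im,x,y,w,h,k: cv2.resize(im[y:y+h,x:x+w],None,fx=k,fy=k,interpolation=cv2.INTER_CUBIC)
cv2.imwrite('pics/p2.png',np.hstack([c(t['color'],225,155,90,100,4),c(s['color'],305,165,100,100,4)]))
E
```

```text
[0.52286462 0.0983332  0.1113527 ] [-3.28656794e-01 -9.44449419e-01  8.44395389e-05] 0.008754001419049152
```

View pics/p2.png

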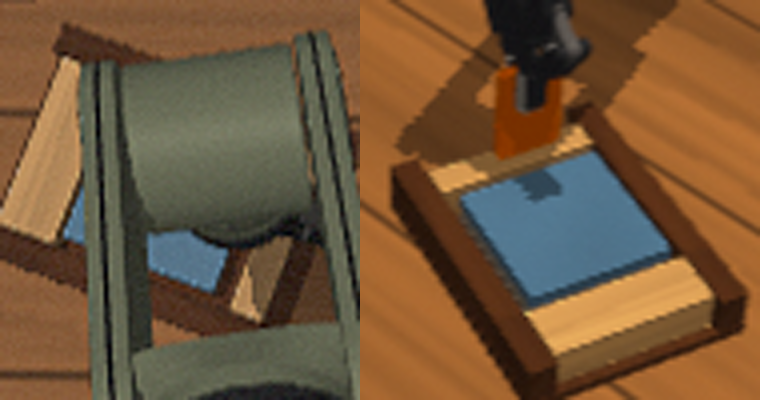

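The spacer hangs upright in the fingers above the slim-strip side. Its lower edge is at crop (497,157)–(560,145). I'll compare that with the prediction.

```bash
python3 - <<'E'
from h import *
s=load('scene');p=np.array([.5229,.0983]);y=np.array([-.3287,-.9445]);x=np.array([.9445,-.3287])
zb=.1113-.0515+.005
pr=lambda w:(proj(s,w)-[305,165]+.5)*4-.5+[360,0]
# near (tile side = -y) face
print('lower full-width edge', pr([[*(p-y*.0045+x*.025),zb+.004],[*(p-y*.0045-x*.025),zb+.004]]),'bottom', pr([[*(p-y*.003+x*.023),zb],[*(p-y*.003-x*.023),zb]]))
print('top',pr([[*(p-y*.0045+x*.025),zb+.08],[*(p-y*.0045-x*.025),zb+.08]]))
print('1mm in y', pr([[*(p+y*.001),zb]])-pr([[*p,zb]]))
im=cv2.resize(s['color'][150:270,305:405],None,fx=5,fy=5,interpolation=cv2.INTER_CUBIC)
C=np.array([.5435,.1572])
for q in ([.055,.040],[.069,.040],[.093,.040],[.055,.046]):
    L=(proj(s,[[*(C+y*q[0]+x*e),q[1]] for e in(-.055,.055)])-[305,150]+.5)*5-.5
    cv2.line(im,*[tuple(int(v) for v in l) for l in L],(0,255,0),1)
L=(proj(s,[[*(p-y*.0045+x*a),zb+h] for a,h in((.025,.004),(-.025,.004),(-.025,.08),(.025,.08))])-[305,150]+.5)*5-.5
cv2.polylines(im,[L.astype(int)],True,(255,0,255),1)
cv2.imwrite('pics/p3.png',im)
E
```

```text
lower full-width edge [[496.63896718 157.92237334]
 [558.2017309  137.24087907]] bottom [[498.00160358 159.85918989]
 [554.50422377 140.85328271]]
top [[499.64459818  77.50430354]
 [563.46494822  56.96912832]]
1mm in y [[-0.65370798 -0.85341591]]
```

View pics/p3.png

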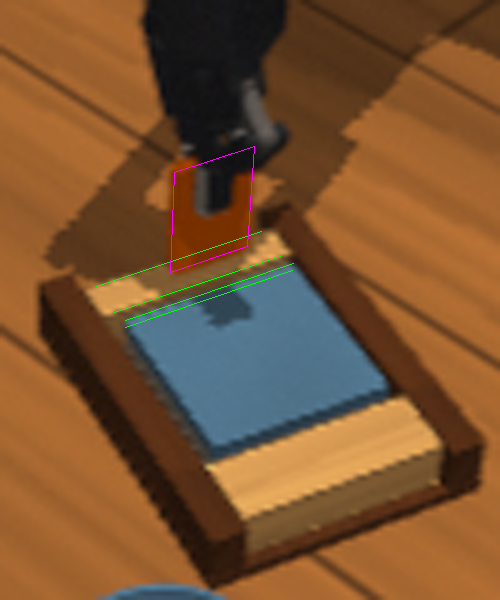

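Emit:
send_rows(deltas=[[0,0,-0.012,0,0,0,1],[0,0,-0.018,0,0,0,1],[0,0,-0.022,0,0,0,1],[0,0,-0.026,0,0,0,1],[0,0,-0.03,0,0,0,1],[0,0,-0.03,0,0,0,1]])

```text
time_s: 5.3
position: [0.5222, 0.0992, 0.0808]
ee_rot: [[-0.001, -0.327, -0.945], [-0.0, -0.945, 0.327], [-1.0, 0.001, 0.001]]
force: [0.2, 0.2, -0.0]
finger_gap: 0.0089
```

Emit:
send_rows(deltas=[[0,0,-0.006,0,0,0,1],[0,0,-0.012,0,0,0,1],[0,0,-0.017,0,0,0,1],[0,0,-0.021,0,0,0,1],[0,0,-0.024,0,0,0,1],[0,0,-0.024,0,0,0,1]])

```text
time_s: 5.9
position: [0.5223, 0.0992, 0.0568]
ee_rot: [[-0.001, -0.327, -0.945], [-0.0, -0.945, 0.327], [-1.0, 0.001, 0.001]]
force: [-1.1, -0.0, -0.4]
finger_gap: 0.0087
```

Free so far. I'll bring it down the last couple of mm until it meets the floor.

Emit:
send_rows(deltas=[[0,0,-0.001,0,0,0,1],[0,0,-0.002,0,0,0,1],[0,0,-0.003,0,0,0,1],[0,0,-0.003,0,0,0,1]])

```text
time_s: 6.3
position: [0.5228, 0.0993, 0.0548]
ee_rot: [[0.001, -0.327, -0.945], [0.0, -0.945, 0.327], [-1.0, -0.0, -0.001]]
force: [-0.5, -0.8, 2.7]
finger_gap: 0.009
```

Emit:
send_rows(deltas=[[0,0,0,0,0,0,0.8],[0,0,0,0,0,0,0.6],[0,0,0,0,0,0,0.5],[0,0,0,0,0,0,0.5],[0,0,0,0,0,0,0.5],[0,0,0.01,0,0,0,0.5],[0,0,0.03,0,0,0,0.5],[0,0,0.06,0,0,0,0.5],[0,0,0.08,0,0,0,0.5],[0,0,0.08,0,0,0,0.5]])

```text
time_s: 7.3
position: [0.5247, 0.0996, 0.1379]
ee_rot: [[0.007, -0.327, -0.945], [0.001, -0.945, 0.327], [-1.0, -0.003, -0.007]]
force: [1.1, 0.3, -0.4]
finger_gap: 0.0434
```

```bash
python3 - <<'E'
from h import *
g=grab('scene');grab('top');s=load('scene')
im=cv2.resize(s['color'][150:270,305:405],None,fx=5,fy=5,interpolation=cv2.INTER_CUBIC)
p=np.array([.5228,.0990]);y=np.array([-.327,-.945]);x=np.array([.945,-.327])
L=(proj(s,[[*(p-y*.0045+x*a),h] for a,h in((.025,.046),(-.025,.046),(-.025,.088),(.025,.088))])-[305,150]+.5)*5-.5
cv2.polylines(im,[L.astype(int)],True,(255,0,255),1)
cv2.imwrite('pics/p4.png',im);print(get_state()['force'],get_state()['finger_gap'])
E
```

```text
[-0.61918284  0.55880345 -0.6930591 ] 0.04280933134794955
```

View pics/p4.png

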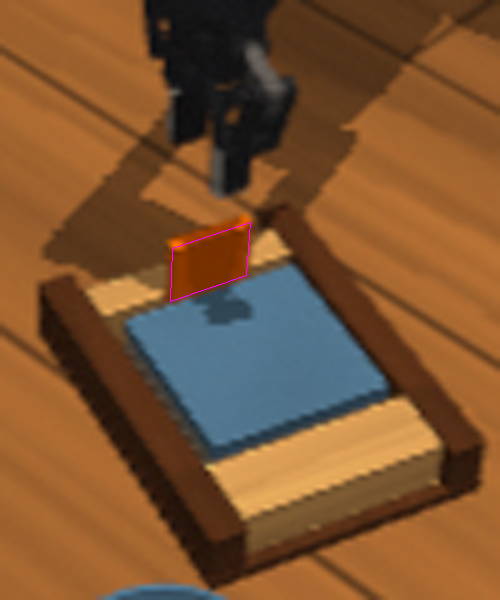

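The spacer stands in the wide gap, and the outline predicted for floor depth matches its face. Next I'll shut the fingers over the tile centre.

Emit:
send_rows(deltas=[[0.007,0.02,0,0,0,0,1],[0.014,0.04,0,0,0,0,1],[0.021,0.06,0,0,0,0,1],[0.021,0.06,0,0,0,0,1],[0.021,0.06,0,0,0,0,1],[0.021,0.06,0,0,0,0,1],[0.021,0.06,-0.03,0,0,0,1],[0.021,0.06,-0.055,0,0,0,1],[0.021,0.06,-0.07,0,0,0,1],[0.021,0.06,-0.08,0,0,0,1],[0.021,0.06,-0.08,0,0,0,1]])

```text
time_s: 8.5
position: [0.5425, 0.1584, 0.0531]
ee_rot: [[-0.003, -0.328, -0.945], [-0.001, -0.945, 0.328], [-1.0, 0.002, 0.002]]
force: [-0.1, -0.6, 0.1]
finger_gap: 0.0004
```

Emit:
send_rows(deltas=[[0,0,-0.004,0,0,0,1],[0,0,-0.007,0,0,0,1],[0,0,-0.009,0,0,0,1],[0,0,-0.011,0,0,0,1],[0,0,-0.013,0,0,0,1],[0,0,-0.013,0,0,0,1]])

```text
time_s: 9.1
position: [0.5439, 0.1593, 0.0419]
ee_rot: [[0.001, -0.327, -0.945], [0.0, -0.945, 0.327], [-1.0, -0.0, -0.001]]
force: [-0.7, -1.5, 4.9]
finger_gap: 0.0001
```

Emit:
send_rows(deltas=[[0,0,-0.001,0,0,0,1],[0,0,-0.002,0,0,0,1],[0,0,-0.003,0,0,0,1],[0,0,-0.003,0,0,0,1]])

```text
time_s: 9.5
position: [0.5439, 0.1593, 0.04]
ee_rot: [[0.001, -0.327, -0.945], [0.0, -0.945, 0.327], [-1.0, -0.001, -0.001]]
force: [-2.9, -1.4, 12.0]
finger_gap: 0.0003
```

12 N is past the 7 N bottom force, so the tile is on its stop. I'll hold and check.

Emit:
send_rows(deltas=[[0,0,-0.001,0,0,0,1],[0,0,-0.001,0,0,0,1],[0,0,-0.001,0,0,0,1],[0,0,-0.001,0,0,0,1],[0,0,-0.001,0,0,0,1],[0,0,-0.001,0,0,0,1],[0,0,-0.001,0,0,0,1]])

```text
time_s: 10.2
position: [0.5439, 0.1593, 0.04]
ee_rot: [[0.002, -0.327, -0.945], [0.0, -0.945, 0.327], [-1.0, -0.001, -0.002]]
force: [-4.7, -1.6, 17.1]
finger_gap: -0.0
```

```bash
python3 - <<'E'
from h import *
grab('scene');s=load('scene')
im=cv2.resize(s['color'][150:270,305:405],None,fx=5,fy=5,interpolation=cv2.INTER_CUBIC)
cv2.imwrite('pics/p5.png',im);g=get_state();print(g['force'],g['position'])
E
```

```text
[-5.33356476 -1.7646509  17.28986328] [0.54394413 0.1592968  0.03995489]
```

View pics/p5.png

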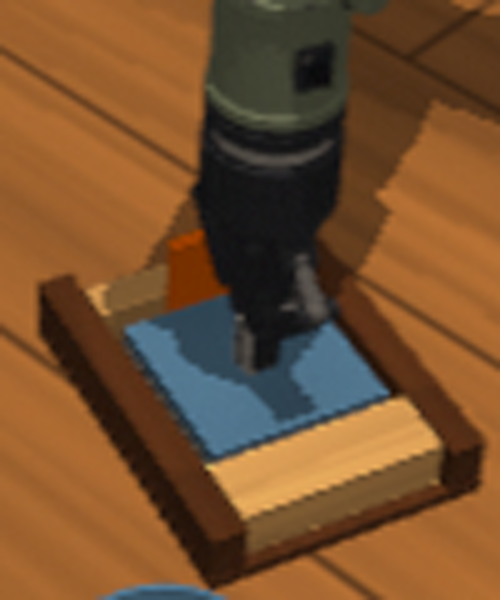

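The tile is flush, the fingers are pressing at crop (255,365), and the spacer still stands at crop (185,270). Handing in.

```bash
python3 -c "
from bench import *
print(finish_job())"
```

```text
the job is handed in; nothing more can be done
None
```

The job is handed in, at about 10 s of the 43 s allowed. The orange spacer is standing on the floor of the wide gap on the slim-strip side, and the fingers are holding the blue tile flush. The hand-in reports no verdict.

- **Spacer:** I took it from the caddy and lowered it without meeting resistance until it touched the floor at about 2.7 N. After release, its face in the scene picture matched the outline predicted for floor depth. I never took it near the broad strip.
- **Tile:** With the shut fingers on its centre, the tool tip stopped at z = 0.040 m, level with the wood. The upward force was about 17 N, well past the 7 N needed at the bottom, so the tile is on its stop.
- **Last picture:** It shows the tile flush and the visible part of the spacer still upright and clear of the fingers; the gripper hides the rest. I did not take a final picture of the rest of the counter, but the arm's path kept clear of the other items.

No check failed or disagreed. Camera and arm positions matched to within about a pixel, which is roughly 4 mm in that view, so fine placement rests on the contact forces.

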